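Slide a griddle plate down the scrubbing stand into its corner

TASK

Lift the cast-iron griddle plate by its lug and set it gently, flat and lengthwise, on the upper part of the sloping steel deck, above the keeper block, then slide it sideways until it bears lightly against the long side fence and keep it there for about a second. Let go up there, so that it slides down along the fence under its own weight, past the keeper, fully home into the bottom corner; do not ram the deck or the fence, and leave the grease tin, the parts box and the brush alone.

Things in the scene. Friction and masses are not known exactly. Their poses are not given: they have to be found in the camera images.
- plate_grip (a point): Loose black cast-iron griddle plate, 0.4 to 0.63 kg, 120 (its x) by 80 (its y) by 8 mm, looking the same after a half turn, with an upright lug in its middle: 50 mm long along x, 12 mm thick along y, top 60 mm above the plate's underside. The point: on the lug's mid-axis, 36 mm above the underside, 24 mm below the lug's top; z square to the plate. It starts flat on the table.
- corner (a point): Bottom corner of the sloping deck of a fixed timber stand: the point on the deck's surface at the bottom stop's uphill face, where the side fence's inner face lies when set at mid-range. x runs uphill along the fence, y across the deck towards the fence (the working area lies at negative y), z square to the deck, up. The seated plate has its 120 mm edges along x and plate_grip at x = 60, z = 36 mm in this frame.
- deck: Slippery rigid steel deck (friction 0.18 to 0.26), sloping 24 degrees down to the stop, away from the robot; frame as corner. Deck: x = 0 to 230, y = -160 to 30 mm. A plate let go on it slides down by itself. Stop: hardwood bar 14 mm high across its foot, uphill face at x = 0. Set the plate down with under 25 N, 2 to 6 N is ample: on deck and fence, force builds up by 10 N or more per mm.
- plate: The same griddle plate as a body; its origin is the middle of its underside, axes as for plate_grip.
- grease_tin: Bystander: standing closed grease tin, 72 mm across, 85 mm tall; origin at the middle of its foot.
- parts_box: Bystander: open grey plastic box 110 by 90 by 50 mm; origin at the middle of its underside.
- brush: Bystander: brush with a wooden handle lying on the table; origin under it.
- stand: The fixed stand; origin under its middle. On its deck a straight side fence (waxed hardwood bar, 14 mm high, 18 mm wide, all along x = 0 to 230 mm), adjustable: its inner face is clamped anywhere from y = -8 to 8 mm of corner, not reported, so feel for it; 2 to 6 N is ample, over 20 N is ramming. Keeper: block 14 mm high at x = 0 to 45 mm, facing the fence 83.5 mm from it, leaving a pocket for the 80 mm plate.
There are look-alikes about, which are no part of the job. What is shaped like the plate but blue, green or turquoise is not meant.

How it is judged:
By the outcome, as a careful person would: the job done as asked, in the order asked, and still so for the second after the job is handed in, with the robot touching nothing.
It also fails if it takes over 64 s, if anything falls off the work surface, if the arm or the gripper's body presses on something with over 40 N, if the wrist force passes 120 N, or if a joint passes its speed limit or range.

ROBOT

A 6-joint arm with a two-finger parallel gripper is mounted at the origin on the work surface. World frame = base frame: x ahead of the robot, y to its left, z up, the work surface at z = 0. Lengths are in mm, angles in rad, forces in N, time in s.
With the tool pointing down it reaches from about 275 to 1000 mm from the base axis. Payload 8.4 kg.
Tool frame: the origin (TCP) lies on the centre line of the jaws, within the pads' length; the fingertips stand 25 mm ahead of it and the grasp point (between the pads) lies 6 mm ahead of it; z points along the fingers, x is the direction in which the jaws open and shut, and the axes are right-handed (so a half turn about z gives the same grasp; the last joint's range is limited). The gripper opens to 85 mm and grips with 20 to 120 N. Pads are 22 mm wide; open, the fingers measure 114 mm over their backs; the gripper's body (76 mm by 85 mm) begins 54 mm behind the grasp point. The pads swing forward as they close: fully open they stand 13 mm farther back than shut.
Start: joints at [1.325, 0.353, 1.633, -0, 1.155, -0.002], TCP at [150.868, 606.52, 219.081] pointing down, gripper open.
Joint ranges: [-2.63, 2.63], [-0.92, 2.1], [0.06, 2.66], [-1.3, 4.44], [0, 2.69], [-3.02, 3.02]. Speed limits (rad/s): [2.22, 2.22, 2.79, 3.14, 3.14, 3.14].

INTERFACE

Orientations are given as [roll, pitch, yaw] about the fixed x, y, z axes, in that order (R = Rz(yaw) Ry(pitch) Rx(roll)).
In Python, from rig import r gives the robot as it stands. The module is installed in compiled form; this text tells all that it offers.
- The arm moves only by the tool jog_arm, never from a script. Its argument "deltas" is a list of rows, each an object with "gripper": the gripper command: -1 is fully open, 1 is shut, values between are in proportion; "translation": the shift along the world's x, y, z in units of 10 cm (1.0 is 10 cm), a list of three; "dr": the turn, a rotation vector about the world's x, y, z in units of pi/2 rad (1.0 is pi/2 rad), a list of three. In form: [{"gripper": gripper, "translation": [x, y, z], "dr": [wx, wy, wz]}, ...]. A call has 1 to 12 rows; each row shifts and turns the commanded pose from where the row before left it; what a row does not reach is not made up. A row lasts 1/12 s, in which the tool goes at most 41.7 mm and 7.16 degrees, less where a joint would pass 70% of its speed; a pose out of reach is approached as far as the arm can. A call with a number of a shift or a turn outside -1 to 1 is refused whole. A call with a gripper value outside its range is refused whole. The fingers move at their own pace and stop on an object; "squeeze" is the grip in N (left out, the last holds). Time passes only in rows, so rows that do not move let the fingers close. It gives the time, the measured TCP pose, the force and the opening at its end, in the units of the state.
- r.sense(): the state, without advancing time (a new reading comes with each control period).
- r.grab_frame(name): name is "scene" or "top" or "wrist"; returns the picture (420x560x3 uint8, blue, green, red); there is no depth.
- r.calibration(name): a dict with "mtx" (3x3 intrinsics, pixels), "world_from_camera" (4x4, takes a point from camera to world coordinates). Camera axes: x right, y down, z forward; pixel columns grow to the right and rows downward; lengths in mm; the calibration is good to about 2 mm. A picture is of the moment at which its call begins: read the wrist's pose just before it. calibration takes no time and is no camera call; for the wrist camera it gives the pose at the moment of the call.
- r.sign_off(): hands the job in, once; it reports no verdict.
The state is a dict: "clock": time; "qpos": joint angles; "qvel": joint speeds; "joint_efforts": joint torques, N m; "eef_pos": TCP position; "tcp_rot": TCP orientation; "contact_force": force on the tool from outside, world axes, zero at the start; "wrist_torque": the same for the moment, N m; "opening": opening from 0.0 (shut) to 1.0 (fully open).
Only numpy, scipy, OpenCV 4.12 (cv2) and the standard library are available. Lean on these libraries where they do the work, as an engineer would, in place of code of your own. Each camera call takes 0.05 s, during which the arm holds its last target. There are 200 camera calls.

## Working session

There is one attempt and no reset: what is moved stays moved. The work goes in short steps, Python scripts to look and compute and a tool call to move; the robot and the scene stay as the last step left them, time stands still between calls to the robot, and variables do not carry over. Pictures are saved under pics/ and viewed, about 8 in all and at most 12, crops included, and the job is handed in when it is done.

Besides the shell and the picture viewer there is one more tool, called after "Emit:" as name(argument=value, ...) on one line, values as JSON. jog_arm: Moves the arm, as the interface text tells. Shifts and turns lie within -1 to 1; 1 stands for 10 cm of shift or pi/2 rad of turn. Its arguments: {"type":"object","properties":{"deltas":{"type":"array"},"squeeze":{"type":"number"}},"required":["deltas"]}

```bash
mkdir -p pics; cat > h.py <<'E'
import numpy as np, cv2
from rig import r
from scipy.spatial.transform import Rotation as R
def ray(cal,u,v):
    K=np.array(cal["mtx"]);T=np.array(cal["world_from_camera"])
    d=T[:3,:3]@np.linalg.solve(K,[u,v,1]); return T[:3,3],d
def onz(cal,u,v,z):
    o,d=ray(cal,u,v); return o+d*(z-o[2])/d[2]
def proj(cal,P):
    K=np.array(cal["mtx"]);T=np.linalg.inv(np.array(cal["world_from_camera"]))
    p=(T[:3,:3]@np.atleast_2d(P).T).T+T[:3,3]; q=(K@p.T).T; return q[:,:2]/q[:,2:]
E
python3 - <<'E'
from h import *
print(r.sense())
for n in("scene","top"):
    f=r.grab_frame(n);cv2.imwrite(f"pics/{n}.png",f)
    c=r.calibration(n);print(n,np.round(c["mtx"],1).tolist(),np.round(c["world_from_camera"],3).tolist())
E
```

```text
{'clock': 0.0, 'qpos': array([ 1.32459889e+00,  3.53620771e-01,  1.63412848e+00, -1.24554062e-05,
        1.15519487e+00, -2.42132702e-03]), 'qvel': array([ 2.93305105e-05, -1.18871972e-03, -6.41078384e-04,  5.54297355e-04,
        2.33005788e-04,  2.80454484e-04]), 'joint_efforts': array([-6.19599123e-04, -6.05277872e+01, -3.42035437e+01,  1.75778939e-05,
        9.92881571e-03,  1.71470475e-05]), 'eef_pos': array([150.75395523, 606.04554662, 218.38120635]), 'tcp_rot': array([3.14158454e+00, 1.35149447e-03, 1.32702525e+00]), 'contact_force': array([ 0.00939907, -0.08712655, -0.29676139]), 'wrist_torque': array([-0.04017473, -0.01437181,  0.00738224]), 'opening': 0.9997111887315407}
scene [[480.6, 0.0, 280.7], [0.0, 480.6, 201.6], [0.0, 0.0, 1.0]] [[0.376, 0.808, -0.453, 1199.878], [0.926, -0.322, 0.196, -288.661], [0.013, -0.494, -0.87, 1291.343], [0.0, 0.0, 0.0, 1.0]]
top [[379.0, 0.0, 282.9], [0.0, 379.0, 208.5], [0.0, 0.0, 1.0]] [[-0.072, -0.97, 0.232, 343.666], [-0.997, 0.069, -0.021, 3.308], [0.005, -0.233, -0.973, 1015.777], [0.0, 0.0, 0.0, 1.0]]
```

View pics/scene.png

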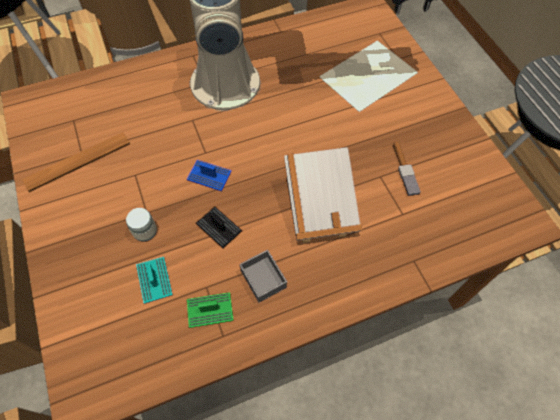

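View pics/top.png

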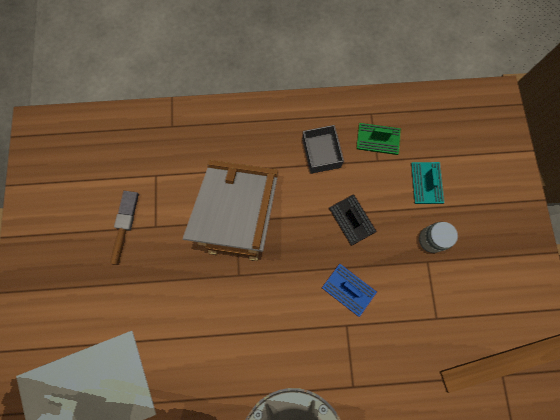

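Candidates in the top view: black (353,219), blue (349,290), green (378,139), turquoise (427,183). By the description I choose the black one. Next I check it and the stand in one close crop.

```bash
python3 - <<'E'
import cv2,numpy as np
t=cv2.imread("pics/top.png");s=cv2.imread("pics/scene.png")
z=lambda im,x,y,w,h,k:cv2.resize(im[y:y+h,x:x+w],None,fx=k,fy=k,interpolation=cv2.INTER_CUBIC)
a=z(t,175,150,110,120,5)[:,:550]
b=z(t,323,190,60,60,4);c=z(s,190,200,60,50,4)
o=np.zeros((600,800,3),np.uint8);o[:600,:550]=a;o[:240,555:795]=b;o[300:500,555:795]=c
cv2.imwrite("pics/crop.png",o)
cv2.imwrite("pics/stand2.png",z(s,270,135,110,115,5))
E
```

```text
(no output)
```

View pics/crop.png

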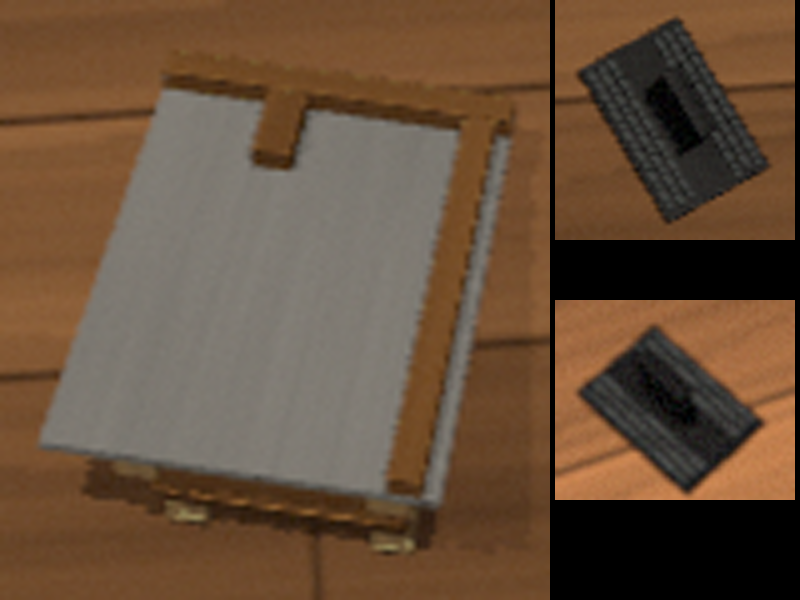

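View pics/stand2.png

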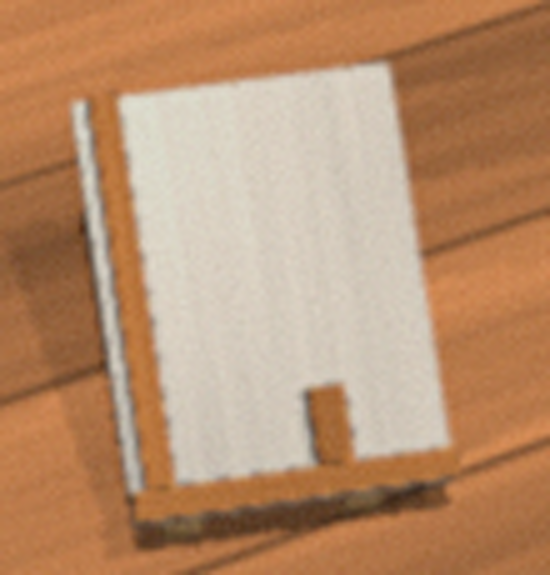

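Black plate with lug at top (353,219), scene (219,226), confirmed as the wanted one. The stand shows the fence on the robot's right (−y) and the stop at the far end. Now I fit both poses.

```bash
cat > fit.py <<'E'
from h import *
from scipy.optimize import least_squares
ct,cs=r.calibration("top"),r.calibration("scene")
def pc(x,y,k,u,v): return [u+(x+.5)/k-.5, v+(y+.5)/k-.5]
T=lambda x,y:pc(x,y,5,175,150); S=lambda x,y:pc(x,y,5,270,135)
def Rc(yaw): # x uphill: yaw heading
    c,s=np.cos(yaw),np.sin(yaw);a=np.radians(24)
    x=np.array([c*np.cos(a),s*np.cos(a),np.sin(a)]); y=np.array([-s,c,0]); return np.stack([x,y,np.cross(x,y)],1)
obs=[(ct,(230,-160,0),T(40,447)),(ct,(230,30,0),T(438,505)),(ct,(0,-160,0),T(160,88)),(ct,(0,30,0),T(508,137)),
(ct,(45,'k',14),T(295,156)),(ct,(230,'f',14),T(388,482)),(ct,(0,'f',14),T(462,122)),
(cs,(230,-160,0),S(390,63)),(cs,(230,30,0),S(73,102)),(cs,(0,-160,14),S(457,446)),
(cs,(45,'k',14),S(305,390)),(cs,(230,'f',14),S(118,96))]
def res(p):
    o=[]
    for c,P,q in obs:
        y={'k':p[4]-83.5,'f':p[4]}.get(P[1],P[1])
        o+=list((proj(c,p[:3]+Rc(p[3])@np.array([P[0],y,P[2]]))[0]-q))
    return np.array(o)
s=least_squares(res,[590,60,40,np.pi,0],loss='soft_l1')
print("corner",np.round(s.x,3));print(np.round(res(s.x).reshape(-1,2),1).tolist())
TP=[pc(x,y,4,323,190) for x,y in[(25,73),(125,18),(213,165),(117,222)]]
SP=[pc(x,y,4,190,200) for x,y in[(25,90),(100,25),(208,123),(133,193)]]
for n,c,q in(("t",ct,TP),("s",cs,SP)):
    P=np.array([onz(c,u,v,8) for u,v in q]);print(n,np.round(P[:,:2],1).tolist(),P.mean(0).round(1),[round(float(np.linalg.norm(P[i]-P[i-1])),1) for i in range(4)])
    for i in range(4):print(np.degrees(np.arctan2(*(P[i]-P[i-1])[[1,0]])).round(1),end=' ')
    print()
E
python3 fit.py
```

```text
corner [668.64   23.41   41.137   2.923   6.087]
[[-0.6, -0.5], [-0.1, -0.2], [0.2, 0.7], [-0.1, 0.8], [-0.5, 0.3], [-0.3, -0.3], [0.5, -1.0], [-0.4, 0.0], [-0.1, 0.6], [-0.0, -0.1], [0.0, -0.2], [-0.6, -0.3]]
t [[576.7, -144.4], [610.7, -217.2], [504.2, -264.6], [470.3, -195.5]] [ 540.5 -205.4    8. ] [118.0, 80.4, 116.6, 76.9]
25.7 -65.0 -156.0 116.1 
s [[502.5, -261.6], [470.3, -192.1], [579.0, -143.9], [612.0, -213.7]] [ 540.9 -202.8    8. ] [119.6, 76.5, 118.9, 77.2]
-156.4 114.9 23.9 -64.6
```

Emit:
jog_arm(deltas=[{"gripper": -1,"translation": [0.08,-0.17,0],"dr": [0,0,0.018]},{"gripper": -1,"translation": [0.163,-0.3375,0],"dr": [0,0,0.018]},{"gripper": -1,"translation": [0.163,-0.3375,0],"dr": [0,0,0.018]},{"gripper": -1,"translation": [0.163,-0.3375,0],"dr": [0,0,0.018]},{"gripper": -1,"translation": [0.163,-0.3375,0],"dr": [0,0,0.018]},{"gripper": -1,"translation": [0.163,-0.3375,0],"dr": [0,0,0.018]},{"gripper": -1,"translation": [0.163,-0.3375,0],"dr": [0,0,0.018]},{"gripper": -1,"translation": [0.163,-0.3375,0],"dr": [0,0,0.018]},{"gripper": -1,"translation": [0.163,-0.3375,0],"dr": [0,0,0.018]},{"gripper": -1,"translation": [0.163,-0.3375,0],"dr": [0,0,0.018]},{"gripper": -1,"translation": [0.163,-0.3375,0],"dr": [0,0,0.018]},{"gripper": -1,"translation": [0.163,-0.3375,0],"dr": [0,0,0.018]}], squeeze=60)

```text
clock: 1.1
eef_pos: [338.3, 216.5, 219.0]
tcp_rot: [3.142, 0.0, 1.668]
contact_force: [1.0, 1.2, -0.1]
opening: 1.0
```

Emit:
jog_arm(deltas=[{"gripper": -1,"translation": [0.17,-0.35,0],"dr": [0,0,0.018]},{"gripper": -1,"translation": [0.17,-0.35,0],"dr": [0,0,0.018]},{"gripper": -1,"translation": [0.17,-0.35,0],"dr": [0,0,0.018]},{"gripper": -1,"translation": [0.17,-0.35,0],"dr": [0,0,0.018]},{"gripper": -1,"translation": [0.17,-0.35,0],"dr": [0,0,0.018]},{"gripper": -1,"translation": [0.17,-0.35,0],"dr": [0,0,0.018]},{"gripper": -1,"translation": [0.17,-0.35,0],"dr": [0,0,0.018]},{"gripper": -1,"translation": [0.17,-0.35,0],"dr": [0,0,0.018]},{"gripper": -1,"translation": [0.17,-0.35,-0.1],"dr": [0,0,0.018]},{"gripper": -1,"translation": [0.17,-0.35,-0.2],"dr": [0,0,0.018]},{"gripper": -1,"translation": [0.16,-0.33,-0.2],"dr": [0,0,0.016]},{"gripper": -1,"translation": [0.16,-0.33,-0.2],"dr": [0,0,0.016]}])

```text
clock: 2.1
eef_pos: [539.7, -197.9, 149.2]
tcp_rot: [3.141, 0.0, 2.0]
contact_force: [0.6, 0.4, 0.9]
opening: 0.997
```

Emit:
jog_arm(deltas=[{"gripper": -1,"translation": [0,0,0],"dr": [0,0,0]},{"gripper": -1,"translation": [0,0,0],"dr": [0,0,0]}])

```text
clock: 2.27
eef_pos: [538.5, -197.1, 148.1]
tcp_rot: [-3.139, -0.003, 1.997]
contact_force: [-0.7, 2.0, -0.0]
opening: 1.001
```

```bash
python3 - <<'E'
from h import *
s=r.sense();print(s["eef_pos"],s["tcp_rot"],s["qpos"])
c=r.calibration("wrist");f=r.grab_frame("wrist")
# annotate predicted plate from fit
a=np.radians(24.7);x=np.array([np.cos(a),np.sin(a),0]);y=np.array([-x[1],x[0],0]);o=np.array([540.7,-204,8])
q=proj(c,[o+60*i*x+40*j*y for i,j in((1,1),(1,-1),(-1,-1),(-1,1))]);print(q.round())
np.save("cw.npy",dict(c),allow_pickle=True)
cv2.imwrite("pics/wrist1.png",f)
E
```

```text
[ 538.47453722 -197.07374559  148.05427171] [-3.13899728e+00 -2.52211315e-03  1.99672447e+00] [-3.53441405e-01  3.53752459e-01  1.80797413e+00 -3.60321598e-05
  9.83484924e-01 -2.35014913e+00]
[[312. 253.]
 [237. 253.]
 [231. 137.]
 [315. 136.]]
```

View pics/wrist1.png

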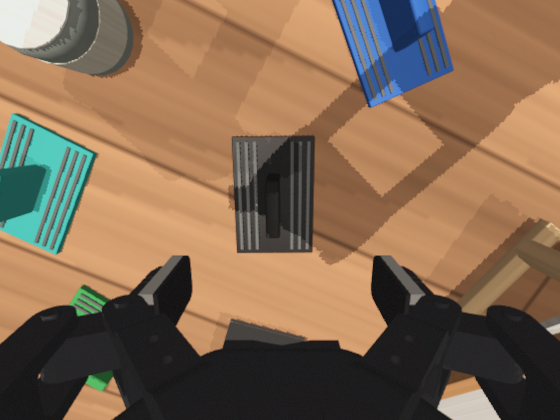

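The wrist view shows the black plate at (238–313, 135–252), which agrees with the fit to about 1 px. Now I descend.

Emit:
jog_arm(deltas=[{"gripper": -1,"translation": [0.022,-0.069,0],"dr": [0,0,0.003]},{"gripper": -1,"translation": [0,0,-0.2],"dr": [0,0,0]},{"gripper": -1,"translation": [0,0,-0.2],"dr": [0,0,0]},{"gripper": -1,"translation": [0,0,-0.2],"dr": [0,0,0]},{"gripper": -1,"translation": [0,0,-0.2],"dr": [0,0,0]},{"gripper": -1,"translation": [0,0,-0.15],"dr": [0,0,0]},{"gripper": -1,"translation": [0,0,-0.1],"dr": [0,0,0]},{"gripper": -1,"translation": [0,0,0],"dr": [0,0,0]},{"gripper": -1,"translation": [0,0,0],"dr": [0,0,0]}])

```text
clock: 3.07
eef_pos: [541.7, -202.4, 45.8]
tcp_rot: [3.141, 0.0, 2.005]
contact_force: [0.6, -0.9, -0.4]
opening: 1.0
```

Emit:
jog_arm(deltas=[{"gripper": -1,"translation": [-0.01,-0.015,-0.04],"dr": [0,0,0]},{"gripper": 1,"translation": [0,0,0],"dr": [0,0,0]},{"gripper": 1,"translation": [0,0,0],"dr": [0,0,0]},{"gripper": 1,"translation": [0,0,0],"dr": [0,0,0]},{"gripper": 1,"translation": [0,0,0],"dr": [0,0,0]},{"gripper": 1,"translation": [0,0,0],"dr": [0,0,0]},{"gripper": 1,"translation": [0,0,0],"dr": [0,0,0]},{"gripper": 1,"translation": [0,0,0],"dr": [0,0,0]},{"gripper": 1,"translation": [0,0,0],"dr": [0,0,0]},{"gripper": 1,"translation": [0,0,0],"dr": [0,0,0]},{"gripper": 1,"translation": [0,0,0],"dr": [0,0,0]},{"gripper": 1,"translation": [0,0,0],"dr": [0,0,0]}], squeeze=70)

```text
clock: 4.07
eef_pos: [540.6, -204.4, 41.5]
tcp_rot: [3.141, 0.0, 2.004]
contact_force: [-1.2, -0.3, 4.4]
opening: 0.111
```

Emit:
jog_arm(deltas=[{"gripper": 1,"translation": [0,0,0.05],"dr": [0,0,0]},{"gripper": 1,"translation": [0,0,0.15],"dr": [0,0,0]},{"gripper": 1,"translation": [0,0,0.2],"dr": [0,0,0]},{"gripper": 1,"translation": [0,0,0.25],"dr": [0,0,0]},{"gripper": 1,"translation": [0,0,0.25],"dr": [0,0,0]},{"gripper": 1,"translation": [0,0,0.25],"dr": [0,0,0]},{"gripper": 1,"translation": [0,0,0.25],"dr": [0,0,0]},{"gripper": 1,"translation": [0,0,0.2],"dr": [0,0,0]},{"gripper": 1,"translation": [0,0,0.15],"dr": [0,0,0]},{"gripper": 1,"translation": [0,0,0.05],"dr": [0,0,0]},{"gripper": 1,"translation": [0,0,0],"dr": [0,0,0]},{"gripper": 1,"translation": [0,0,0],"dr": [0,0,0]}])

```text
clock: 5.07
eef_pos: [539.8, -204.0, 220.2]
tcp_rot: [-3.141, -0.001, 2.004]
contact_force: [0.2, -0.1, -5.4]
opening: 0.108
```

```bash
cat > tgt.py <<'E'
from h import *
import sys
C=np.array([668.64,23.41,41.14]);yaw=2.923;a=np.radians(24)
cx=np.array([np.cos(yaw)*np.cos(a),np.sin(yaw)*np.cos(a),np.sin(a)]);cy=np.array([-np.sin(yaw),np.cos(yaw),0]);cz=np.cross(cx,cy)
Rg=np.stack([-cy,-cx,-cz],1);M=np.stack([cx,cy,cz],1)
s=r.sense();Rn=R.from_euler("xyz",s["tcp_rot"])
def go(X,Y,Z):  # desired plate-underside centre in corner frame
    t=C+M@np.array([X,Y,Z+42]); rv=(R.from_matrix(Rg)*Rn.inv()).as_rotvec()
    print("clk",round(s["clock"],2),"d(10cm)",((t-s["eef_pos"])/100).round(4),"dr",(rv/(np.pi/2)).round(4),"deg",np.degrees(np.linalg.norm(rv)).round(1))
print("plate in deck now",(M.T@(s["eef_pos"]-C)-[0,0,42]).round(2),"F deck",(M.T@s["contact_force"]).round(2),"F",s["contact_force"].round(2),"tq",s["wrist_torque"].round(2),"op",round(s["opening"],3))
if len(sys.argv)>1: go(*map(float,sys.argv[1:4]))
if __name__=="__main__": print("axes",cx.round(4),cy.round(4),cz.round(4))
E
python3 tgt.py 150 -65 40; python3 -c "
from h import *
c=r.sense();print(c['qpos'].round(3),c['eef_pos'],c['tcp_rot'])"
```

```text
plate in deck now [142.62 249.95  90.46] F deck [-2.42  0.09 -4.84] F [ 0.22 -0.14 -5.41] tq [-0.04  0.06 -0.  ] op 0.108
clk 5.07 d(10cm) [ 0.4168  3.1337 -0.4309] dr [-0.0296  0.2692 -0.4087] deg 44.1
axes [-0.8918  0.1981  0.4067] [-0.2169 -0.9762  0.    ] [ 0.3971 -0.0882  0.9135]
[-0.364  0.279  1.736  0.     1.128 -2.368] [ 539.84485989 -204.02164784  220.15449207] [-3.14067665e+00 -9.72641790e-04  2.00408274e+00]
```

Emit:
jog_arm(deltas=[{"gripper": 1,"translation": [0.02,0.13,0],"dr": [-0.0025,0.0224,-0.0341]},{"gripper": 1,"translation": [0.035,0.26,0],"dr": [-0.0025,0.0224,-0.0341]},{"gripper": 1,"translation": [0.035,0.28,0],"dr": [-0.0025,0.0224,-0.0341]},{"gripper": 1,"translation": [0.035,0.28,0],"dr": [-0.0025,0.0224,-0.0341]},{"gripper": 1,"translation": [0.035,0.28,0],"dr": [-0.0025,0.0224,-0.0341]},{"gripper": 1,"translation": [0.04,0.28,0],"dr": [-0.0025,0.0224,-0.0341]},{"gripper": 1,"translation": [0.04,0.28,0],"dr": [-0.0025,0.0224,-0.0341]},{"gripper": 1,"translation": [0.04,0.28,0],"dr": [-0.0025,0.0224,-0.0341]},{"gripper": 1,"translation": [0.04,0.28,0],"dr": [-0.0025,0.0224,-0.0341]},{"gripper": 1,"translation": [0.04,0.28,0],"dr": [-0.0025,0.0224,-0.0341]},{"gripper": 1,"translation": [0.035,0.28,0],"dr": [-0.0025,0.0224,-0.0341]},{"gripper": 1,"translation": [0.02,0.2,0],"dr": [-0.0025,0.0224,-0.0341]}])

```text
clock: 6.07
eef_pos: [581.7, 109.2, 219.1]
tcp_rot: [-2.721, 0.003, 1.35]
contact_force: [0.7, -0.3, -4.9]
opening: 0.109
```

Emit:
jog_arm(deltas=[{"gripper": 1,"translation": [0,0,0],"dr": [0,0,0]},{"gripper": 1,"translation": [0,0,0],"dr": [0,0,0]},{"gripper": 1,"translation": [0,0,0],"dr": [0,0,0]},{"gripper": 1,"translation": [0,0,0],"dr": [0,0,0]}])

```text
clock: 6.4
eef_pos: [581.6, 105.9, 220.5]
tcp_rot: [-2.724, 0.002, 1.352]
contact_force: [-0.1, -0.4, -4.5]
opening: 0.107
```

```bash
python3 tgt.py 150 -65 40; python3 - <<'E'
from h import *
np.save("cw2.npy",dict(r.calibration("wrist")),allow_pickle=True)
w=r.grab_frame("wrist");t=r.grab_frame("top");cv2.imwrite("pics/w2raw.png",w);cv2.imwrite("pics/t2raw.png",t)
s=r.grab_frame("scene");cv2.imwrite("pics/s2raw.png",s)
o=np.zeros((600,800,3),np.uint8);o[:420,:560]=w;o[420:600,0:240]=cv2.resize(t[140:260,150:310],(240,180));o[300:600,560:800]=cv2.resize(s[120:245,270:370],(240,300));
cv2.imwrite("pics/c2.png",o)
E
```

```text
plate in deck now [166.9  -61.62  80.  ] F deck [-1.86  0.4  -4.08] F [-0.05 -0.4  -4.48] tq [-0.15 -0.63  0.01] op 0.107
clk 6.4 d(10cm) [-0.0008  0.0348 -0.4341] dr [0.0015 0.0003 0.0002] deg 0.1
axes [-0.8918  0.1981  0.4067] [-0.2169 -0.9762  0.    ] [ 0.3971 -0.0882  0.9135]
```

View pics/c2.png

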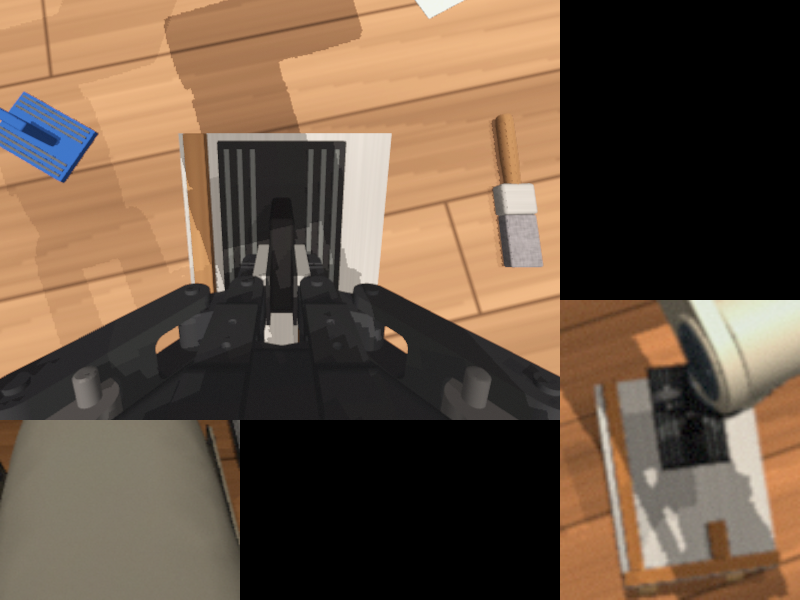

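```bash
python3 - <<'E'
import tgt; from tgt import *
c=np.load("cw2.npy",allow_pickle=True).item()
for P in[(230,-160,0),(230,30,0),(230,6,14),(230,6,0),(230,24,14),(130,6,14),(130,6,0),(130,-160,0)]:print(P,proj(c,C+M@np.array(P,float)).round(1))
p=np.array([166.9,-61.6,80.])
for d in[(60,40,8),(60,-40,8)]:print(d,proj(c,C+M@(p+np.array(d))).round(1))
E
python3 - <<'E'
import cv2,numpy as np
w=cv2.imread("pics/w2raw.png")
for v in(145,180,220,260):print(v,[''.join(f"{x:4d}" for x in w[v,u]) for u in range(190,222,2)])
E
```

```text
plate in deck now [166.98 -61.78  80.82] F deck [-1.61 -0.08 -3.87] F [-0.08  0.1  -4.19] tq [-0.13 -0.59 -0.04] op 0.109
(230, -160, 0) [[391.4 133.9]]
(230, 30, 0) [[179.7 134.4]]
(230, 6, 14) [[202.4 134.5]]
(230, 6, 0) [[206.4 134.3]]
(230, 24, 14) [[181.3 134.5]]
(130, 6, 14) [[209.9 244.3]]
(130, 6, 0) [[213.2 239.1]]
(130, -160, 0) [[381.9 239. ]]
(60, 40, 8) [[216.7 141. ]]
(60, -40, 8) [[346.4 140.8]]
145 ['  69 108 155', '  70 110 156', '  70 110 156', '  70 109 156', '  68 107 154', '  67 107 154', '  68 108 155', '  43  69 102', '  38  62  91', ' 156 165 173', ' 159 169 177', ' 156 165 174', ' 157 166 174', ' 144 153 161', '  35  36  37', '  36  37  39']
180 ['  68 107 154', '  69 110 157', '  72 113 160', '  71 112 161', '  70 110 157', '  67 106 153', '  67 107 153', '  70 111 158', '  54  88 127', '  37  57  85', ' 121 131 142', ' 137 146 154', ' 134 143 150', ' 135 142 151', ' 118 126 133', '  35  36  37']
220 [' 100 152 207', ' 100 154 210', '  71 111 157', '  71 113 160', '  72 114 162', '  70 111 159', '  69 108 155', '  67 107 153', '  69 110 156', '  61  96 140', '  39  62  92', '  95 107 122', ' 134 142 150', ' 133 141 149', ' 132 140 148', ' 117 126 133']
260 [' 207 218 226', ' 189 205 219', ' 102 156 211', ' 104 159 214', ' 104 159 215', ' 106 162 218', ' 105 159 215', ' 101 155 209', '  99 152 208', '  93 145 199', '  69 109 156', '  37  55  81', '  71  84 100', ' 132 140 149', ' 132 139 148', ' 129 137 146']
```

Wrist view: deck edge at row 133, fence inner foot around (207,145), plate at (218–346, 141). All match the prediction (fence y≈6). I move down along the deck normal.

Emit:
jog_arm(deltas=[{"gripper": 1,"translation": [0,0.005,-0.06],"dr": [0.0015,0,0]},{"gripper": 1,"translation": [0,0.005,-0.1],"dr": [0,0,0]},{"gripper": 1,"translation": [0,0.005,-0.1],"dr": [0,0,0]},{"gripper": 1,"translation": [0,0.005,-0.1],"dr": [0,0,0]},{"gripper": 1,"translation": [0,0,-0.074],"dr": [0,0,0]},{"gripper": 1,"translation": [-0.03,0.007,-0.07],"dr": [0,0,0]},{"gripper": 1,"translation": [-0.03,0.007,-0.07],"dr": [0,0,0]},{"gripper": 1,"translation": [-0.025,0.005,-0.06],"dr": [0,0,0]},{"gripper": 1,"translation": [-0.02,0.004,-0.045],"dr": [0,0,0]},{"gripper": 1,"translation": [0,0,0],"dr": [0,0,0]},{"gripper": 1,"translation": [0,0,0],"dr": [0,0,0]},{"gripper": 1,"translation": [0,0,0],"dr": [0,0,0]}])

```text
clock: 7.55
eef_pos: [571.8, 111.0, 153.7]
tcp_rot: [-2.724, -0.001, 1.352]
contact_force: [-0.8, -0.3, -3.7]
opening: 0.107
```

```bash
python3 tgt.py 150 -60 2
```

```text
plate in deck now [149.46 -64.55  14.62] F deck [-0.85  0.5  -3.64] F [-0.8  -0.33 -3.68] tq [-0.1  -0.57 -0.03] op 0.107
clk 7.55 d(10cm) [-0.0648 -0.0322 -0.113 ] dr [-0.0003  0.0012  0.0002] deg 0.1
axes [-0.8918  0.1981  0.4067] [-0.2169 -0.9762  0.    ] [ 0.3971 -0.0882  0.9135]
```

Emit:
jog_arm(deltas=[{"gripper": 1,"translation": [-0.008,0.002,-0.018],"dr": [0,0,0]},{"gripper": 1,"translation": [-0.008,0.002,-0.018],"dr": [0,0,0]},{"gripper": 1,"translation": [-0.008,0.002,-0.018],"dr": [0,0,0]},{"gripper": 1,"translation": [-0.006,0.001,-0.014],"dr": [0,0,0]},{"gripper": 1,"translation": [-0.004,0.001,-0.009],"dr": [0,0,0]},{"gripper": 1,"translation": [0,0,0],"dr": [0,0,0]},{"gripper": 1,"translation": [0,0,0],"dr": [0,0,0]},{"gripper": 1,"translation": [0,0,0],"dr": [0,0,0]}])

```text
clock: 8.22
eef_pos: [568.1, 111.8, 145.6]
tcp_rot: [-2.724, -0.001, 1.352]
contact_force: [-1.3, -0.2, -3.8]
opening: 0.109
```

```bash
python3 tgt.py 150 -60 2
```

```text
plate in deck now [149.61 -64.5    5.71] F deck [-0.41  0.47 -4.  ] F [-1.33 -0.18 -3.82] tq [-0.16 -0.62  0.05] op 0.109
clk 8.22 d(10cm) [-0.0279 -0.0399 -0.0323] dr [-0.0003  0.0007  0.0002] deg 0.1
axes [-0.8918  0.1981  0.4067] [-0.2169 -0.9762  0.    ] [ 0.3971 -0.0882  0.9135]
```

Emit:
jog_arm(deltas=[{"gripper": 1,"translation": [-0.002,0,-0.005],"dr": [0,0,0]},{"gripper": 1,"translation": [-0.002,0,-0.005],"dr": [0,0,0]},{"gripper": 1,"translation": [-0.002,0.001,-0.005],"dr": [0,0,0]},{"gripper": 1,"translation": [-0.002,0.001,-0.005],"dr": [0,0,0]},{"gripper": 1,"translation": [0,0,0],"dr": [0,0,0]},{"gripper": 1,"translation": [0,0,0],"dr": [0,0,0]}])

```text
clock: 8.72
eef_pos: [567.2, 112.0, 143.5]
tcp_rot: [-2.724, -0.001, 1.352]
contact_force: [0.3, -0.0, -4.6]
opening: 0.106
```

Emit:
jog_arm(deltas=[{"gripper": 1,"translation": [-0.002,0,-0.005],"dr": [0,0,0]},{"gripper": 1,"translation": [0,0,0],"dr": [0,0,0]},{"gripper": 1,"translation": [-0.002,0,-0.005],"dr": [0,0,0]},{"gripper": 1,"translation": [0,0,0],"dr": [0,0,0]},{"gripper": 1,"translation": [0,0,0],"dr": [0,0,0]}])

```text
clock: 9.13
eef_pos: [566.9, 112.0, 142.5]
tcp_rot: [-2.724, -0.001, 1.352]
contact_force: [0.3, -1.0, -5.5]
opening: 0.108
```

Not touching yet (about 2.5 mm nominal left).

Emit:
jog_arm(deltas=[{"gripper": 1,"translation": [-0.002,0,-0.005],"dr": [0,0,0]},{"gripper": 1,"translation": [0,0,0],"dr": [0,0,0]},{"gripper": 1,"translation": [-0.002,0,-0.005],"dr": [0,0,0]},{"gripper": 1,"translation": [0,0,0],"dr": [0,0,0]},{"gripper": 1,"translation": [0,0,0],"dr": [0,0,0]}])

```text
clock: 9.55
eef_pos: [566.5, 112.0, 141.5]
tcp_rot: [-2.724, -0.001, 1.352]
contact_force: [0.2, -0.6, -5.3]
opening: 0.109
```

Emit:
jog_arm(deltas=[{"gripper": 1,"translation": [-0.002,0,-0.004],"dr": [0,0,0]},{"gripper": 1,"translation": [0,0,0],"dr": [0,0,0]},{"gripper": 1,"translation": [0,0,0],"dr": [0,0,0]}])

```text
clock: 9.8
eef_pos: [566.3, 112.0, 141.2]
tcp_rot: [-2.724, -0.001, 1.352]
contact_force: [0.5, -0.4, -4.1]
opening: 0.108
```

Emit:
jog_arm(deltas=[{"gripper": 1,"translation": [-0.001,0,-0.003],"dr": [0,0,0]},{"gripper": 1,"translation": [0,0,0],"dr": [0,0,0]},{"gripper": 1,"translation": [0,0,0],"dr": [0,0,0]}])

```text
clock: 10.05
eef_pos: [566.3, 112.0, 140.9]
tcp_rot: [-2.724, -0.001, 1.352]
contact_force: [1.4, 0.1, -3.6]
opening: 0.104
```

Emit:
jog_arm(deltas=[{"gripper": 1,"translation": [-0.001,0,-0.003],"dr": [0,0,0]},{"gripper": 1,"translation": [0,0,0],"dr": [0,0,0]},{"gripper": 1,"translation": [0,0,0],"dr": [0,0,0]}])

```text
clock: 10.3
eef_pos: [566.3, 112.0, 140.7]
tcp_rot: [-2.724, -0.001, 1.352]
contact_force: [0.6, 0.6, -3.2]
opening: 0.11
```

```bash
python3 tgt.py
```

```text
plate in deck now [149.29 -64.29   0.47] F deck [-1.74 -0.72 -2.73] F [ 0.62  0.6  -3.2 ] tq [-0.17 -0.63  0.01] op 0.11
axes [-0.8918  0.1981  0.4067] [-0.2169 -0.9762  0.    ] [ 0.3971 -0.0882  0.9135]
```

Emit:
jog_arm(deltas=[{"gripper": 1,"translation": [-0.001,0,-0.003],"dr": [0,0,0]},{"gripper": 1,"translation": [0,0,0],"dr": [0,0,0]},{"gripper": 1,"translation": [0,0,0],"dr": [0,0,0]}])

```text
clock: 10.55
eef_pos: [566.3, 112.0, 140.7]
tcp_rot: [-2.724, -0.001, 1.352]
contact_force: [2.0, -0.4, 1.6]
opening: 0.109
```

Emit:
jog_arm(deltas=[{"gripper": 1,"translation": [0,0,0],"dr": [0,0,0]}])

```text
clock: 10.63
eef_pos: [566.3, 112.0, 140.6]
tcp_rot: [-2.724, -0.001, 1.352]
contact_force: [2.5, -1.1, 2.3]
opening: 0.109
```

```bash
python3 tgt.py
```

```text
plate in deck now [149.25 -64.32   0.46] F deck [-1.5   0.55  3.21] F [ 2.5  -1.11  2.33] tq [-0.14 -0.4  -0.02] op 0.109
axes [-0.8918  0.1981  0.4067] [-0.2169 -0.9762  0.    ] [ 0.3971 -0.0882  0.9135]
```

Emit:
jog_arm(deltas=[{"gripper": 1,"translation": [0.001,0,0.002],"dr": [0,0,0]},{"gripper": 1,"translation": [-0.0043,-0.0195,0],"dr": [0,0,0]},{"gripper": 1,"translation": [-0.0043,-0.0195,0],"dr": [0,0,0]},{"gripper": 1,"translation": [-0.0043,-0.0195,0],"dr": [0,0,0]},{"gripper": 1,"translation": [-0.0043,-0.0195,0],"dr": [0,0,0]},{"gripper": 1,"translation": [-0.0043,-0.0195,0],"dr": [0,0,0]},{"gripper": 1,"translation": [0,0,0],"dr": [0,0,0]},{"gripper": 1,"translation": [0,0,0],"dr": [0,0,0]}])

```text
clock: 11.3
eef_pos: [564.1, 101.8, 140.6]
tcp_rot: [-2.724, -0.0, 1.352]
contact_force: [4.3, -1.5, 4.1]
opening: 0.111
```

```bash
python3 tgt.py
```

```text
plate in deck now [149.25 -53.87   0.48] F deck [-2.44  0.57  5.6 ] F [ 4.28 -1.54  4.13] tq [-0.1  -0.49 -0.03] op 0.111
axes [-0.8918  0.1981  0.4067] [-0.2169 -0.9762  0.    ] [ 0.3971 -0.0882  0.9135]
```

Emit:
jog_arm(deltas=[{"gripper": 1,"translation": [0.001,0,0.003],"dr": [0,0,0]},{"gripper": 1,"translation": [-0.0043,-0.0195,0],"dr": [0,0,0]},{"gripper": 1,"translation": [-0.0043,-0.0195,0],"dr": [0,0,0]},{"gripper": 1,"translation": [-0.0043,-0.0195,0],"dr": [0,0,0]},{"gripper": 1,"translation": [-0.0043,-0.0195,0],"dr": [0,0,0]},{"gripper": 1,"translation": [-0.0043,-0.0195,0],"dr": [0,0,0]},{"gripper": 1,"translation": [0,0,0],"dr": [0,0,0]},{"gripper": 1,"translation": [0,0,0],"dr": [0,0,0]}])

```text
clock: 11.97
eef_pos: [561.7, 92.0, 140.7]
tcp_rot: [-2.723, 0.0, 1.352]
contact_force: [2.5, -0.6, 3.2]
opening: 0.108
```

```bash
python3 tgt.py
```

```text
plate in deck now [149.46 -43.75   0.44] F deck [-1.07  0.03  4.01] F [ 2.54 -0.6   3.23] tq [-0.17 -0.47  0.02] op 0.108
axes [-0.8918  0.1981  0.4067] [-0.2169 -0.9762  0.    ] [ 0.3971 -0.0882  0.9135]
```

Emit:
jog_arm(deltas=[{"gripper": 1,"translation": [0.001,0,0.002],"dr": [0,0,0]},{"gripper": 1,"translation": [-0.0022,-0.0098,0],"dr": [0,0,0]},{"gripper": 1,"translation": [-0.0022,-0.0098,0],"dr": [0,0,0]},{"gripper": 1,"translation": [-0.0022,-0.0098,0],"dr": [0,0,0]},{"gripper": 1,"translation": [-0.0022,-0.0098,0],"dr": [0,0,0]},{"gripper": 1,"translation": [-0.0022,-0.0098,0],"dr": [0,0,0]},{"gripper": 1,"translation": [0,0,0],"dr": [0,0,0]},{"gripper": 1,"translation": [0,0,0],"dr": [0,0,0]}])

```text
clock: 12.63
eef_pos: [560.6, 87.3, 140.7]
tcp_rot: [-2.723, -0.0, 1.352]
contact_force: [0.9, -0.6, -1.5]
opening: 0.108
```

```bash
python3 tgt.py
```

```text
plate in deck now [149.55 -38.98   0.45] F deck [-1.58  0.36 -0.97] F [ 0.95 -0.58 -1.53] tq [-0.12 -0.51 -0.08] op 0.108
axes [-0.8918  0.1981  0.4067] [-0.2169 -0.9762  0.    ] [ 0.3971 -0.0882  0.9135]
```

Emit:
jog_arm(deltas=[{"gripper": 1,"translation": [-0.0009,-0.004,0],"dr": [0,0,0]},{"gripper": 1,"translation": [-0.0009,-0.004,0],"dr": [0,0,0]},{"gripper": 1,"translation": [-0.0009,-0.004,0],"dr": [0,0,0]},{"gripper": 1,"translation": [0,0,0],"dr": [0,0,0]},{"gripper": 1,"translation": [0,0,0],"dr": [0,0,0]}])

```text
clock: 13.05
eef_pos: [560.3, 86.3, 140.7]
tcp_rot: [-2.723, -0.0, 1.352]
contact_force: [0.2, 0.0, -2.2]
opening: 0.107
```

```bash
python3 tgt.py
```

```text
plate in deck now [149.54 -37.89   0.45] F deck [-1.06 -0.09 -1.89] F [ 0.21  0.04 -2.15] tq [-0.08 -0.47 -0.05] op 0.107
axes [-0.8918  0.1981  0.4067] [-0.2169 -0.9762  0.    ] [ 0.3971 -0.0882  0.9135]
```

Emit:
jog_arm(deltas=[{"gripper": 1,"translation": [-0.0014,-0.004,-0.001],"dr": [0,0,0]},{"gripper": 1,"translation": [-0.0009,-0.004,0],"dr": [0,0,0]},{"gripper": 1,"translation": [-0.0009,-0.004,0],"dr": [0,0,0]},{"gripper": 1,"translation": [0,0,0],"dr": [0,0,0]},{"gripper": 1,"translation": [0,0,0],"dr": [0,0,0]}])

```text
clock: 13.47
eef_pos: [560.1, 85.1, 140.8]
tcp_rot: [-2.723, -0.0, 1.352]
contact_force: [0.6, -0.3, -3.3]
opening: 0.109
```

```bash
python3 tgt.py
```

```text
plate in deck now [149.49 -36.69   0.48] F deck [-1.89  0.19 -2.72] F [ 0.56 -0.31 -3.25] tq [-0.09 -0.49 -0.04] op 0.109
axes [-0.8918  0.1981  0.4067] [-0.2169 -0.9762  0.    ] [ 0.3971 -0.0882  0.9135]
```

Emit:
jog_arm(deltas=[{"gripper": 1,"translation": [-0.0009,-0.004,0],"dr": [0,0,0]},{"gripper": 1,"translation": [-0.0009,-0.004,0],"dr": [0,0,0]},{"gripper": 1,"translation": [0,0,0],"dr": [0,0,0]},{"gripper": 1,"translation": [0,0,0],"dr": [0,0,0]}])

```text
clock: 13.8
eef_pos: [560.0, 84.3, 140.8]
tcp_rot: [-2.724, -0.0, 1.352]
contact_force: [0.2, -1.0, -3.1]
opening: 0.108
```

```bash
python3 tgt.py
```

```text
plate in deck now [149.47 -35.92   0.55] F deck [-1.67  0.91 -2.67] F [ 0.23 -0.99 -3.12] tq [-0.1  -0.46 -0.01] op 0.108
axes [-0.8918  0.1981  0.4067] [-0.2169 -0.9762  0.    ] [ 0.3971 -0.0882  0.9135]
```

Emit:
jog_arm(deltas=[{"gripper": 1,"translation": [-0.0017,-0.004,-0.002],"dr": [0,0,0]},{"gripper": 1,"translation": [-0.0009,-0.004,0],"dr": [0,0,0]},{"gripper": 1,"translation": [0,0,0],"dr": [0,0,0]},{"gripper": 1,"translation": [0,0,0],"dr": [0,0,0]}])

```text
clock: 14.13
eef_pos: [559.9, 83.6, 140.7]
tcp_rot: [-2.724, -0.001, 1.352]
contact_force: [1.8, -0.8, -2.4]
opening: 0.106
```

```bash
python3 tgt.py
```

```text
plate in deck now [149.38 -35.14   0.45] F deck [-2.76  0.37 -1.44] F [ 1.81 -0.78 -2.44] tq [-0.07 -0.48 -0.06] op 0.106
axes [-0.8918  0.1981  0.4067] [-0.2169 -0.9762  0.    ] [ 0.3971 -0.0882  0.9135]
```

Emit:
jog_arm(deltas=[{"gripper": 1,"translation": [-0.0009,-0.004,0],"dr": [0,0,0]},{"gripper": 1,"translation": [0,0,0],"dr": [0,0,0]},{"gripper": 1,"translation": [0,0,0],"dr": [0,0,0]}])

```text
clock: 14.38
eef_pos: [559.8, 83.4, 140.7]
tcp_rot: [-2.724, -0.001, 1.352]
contact_force: [1.5, 1.0, -2.3]
opening: 0.105
```

```bash
python3 tgt.py
```

```text
plate in deck now [149.39 -34.93   0.45] F deck [-2.05 -1.34 -1.6 ] F [ 1.49  1.04 -2.29] tq [ 0.13 -0.52 -0.1 ] op 0.105
axes [-0.8918  0.1981  0.4067] [-0.2169 -0.9762  0.    ] [ 0.3971 -0.0882  0.9135]
```

Emit:
jog_arm(deltas=[{"gripper": 1,"translation": [-0.0009,-0.004,0],"dr": [0,0,0]},{"gripper": 1,"translation": [0,0,0],"dr": [0,0,0]},{"gripper": 1,"translation": [0,0,0],"dr": [0,0,0]}])

```text
clock: 14.63
eef_pos: [559.9, 83.1, 140.8]
tcp_rot: [-2.724, -0.001, 1.352]
contact_force: [1.9, 3.0, -1.5]
opening: 0.109
```

```bash
python3 tgt.py
```

```text
plate in deck now [149.35 -34.73   0.58] F deck [-1.68 -3.31 -0.91] F [ 1.85  2.98 -1.52] tq [ 0.45 -0.56 -0.27] op 0.109
axes [-0.8918  0.1981  0.4067] [-0.2169 -0.9762  0.    ] [ 0.3971 -0.0882  0.9135]
```

Fence contact at about 3 N. Now I hold it there for over a second.

Emit:
jog_arm(deltas=[{"gripper": 1,"translation": [-0.0002,-0.001,0],"dr": [0,0,0]},{"gripper": 1,"translation": [0,0,0],"dr": [0,0,0]},{"gripper": 1,"translation": [0,0,0],"dr": [0,0,0]},{"gripper": 1,"translation": [0,0,0],"dr": [0,0,0]},{"gripper": 1,"translation": [0,0,0],"dr": [0,0,0]},{"gripper": 1,"translation": [0,0,0],"dr": [0,0,0]}])

```text
clock: 15.13
eef_pos: [559.9, 83.0, 140.8]
tcp_rot: [-2.724, -0.001, 1.352]
contact_force: [2.8, 4.8, 0.8]
opening: 0.109
```

```bash
python3 tgt.py
```

```text
plate in deck now [149.37 -34.62   0.64] F deck [-1.29 -5.27  1.4 ] F [2.85 4.77 0.76] tq [ 0.73 -0.56 -0.35] op 0.109
axes [-0.8918  0.1981  0.4067] [-0.2169 -0.9762  0.    ] [ 0.3971 -0.0882  0.9135]
```

Emit:
jog_arm(deltas=[{"gripper": 1,"translation": [0,0,0],"dr": [0,0,0]},{"gripper": 1,"translation": [0,0,0],"dr": [0,0,0]},{"gripper": 1,"translation": [0,0,0],"dr": [0,0,0]},{"gripper": 1,"translation": [0,0,0],"dr": [0,0,0]},{"gripper": 1,"translation": [0,0,0],"dr": [0,0,0]},{"gripper": 1,"translation": [0,0,0],"dr": [0,0,0]},{"gripper": 1,"translation": [0,0,0],"dr": [0,0,0]},{"gripper": 1,"translation": [0,0,0],"dr": [0,0,0]},{"gripper": 1,"translation": [0,0,0],"dr": [0,0,0]},{"gripper": 1,"translation": [0,0,0],"dr": [0,0,0]}])

```text
clock: 15.97
eef_pos: [559.9, 83.0, 140.8]
tcp_rot: [-2.724, -0.001, 1.352]
contact_force: [1.9, 3.9, 0.6]
opening: 0.111
```

```bash
python3 tgt.py
```

```text
plate in deck now [149.36 -34.61   0.65] F deck [-0.64 -4.26  0.97] F [1.88 3.95 0.63] tq [ 0.77 -0.6  -0.39] op 0.111
axes [-0.8918  0.1981  0.4067] [-0.2169 -0.9762  0.    ] [ 0.3971 -0.0882  0.9135]
```

Held about 1.3 s at 3–5 N. Now I let go.

Emit:
jog_arm(deltas=[{"gripper": -1,"translation": [0,0,0],"dr": [0,0,0]},{"gripper": -1,"translation": [0,0,0],"dr": [0,0,0]},{"gripper": -1,"translation": [0,0,0],"dr": [0,0,0]},{"gripper": -1,"translation": [0,0,0],"dr": [0,0,0]},{"gripper": -1,"translation": [0,0,0],"dr": [0,0,0]},{"gripper": -1,"translation": [0,0,0],"dr": [0,0,0]},{"gripper": -1,"translation": [0,0,0],"dr": [0,0,0]},{"gripper": -1,"translation": [0,0,0],"dr": [0,0,0]},{"gripper": -1,"translation": [0,0,0],"dr": [0,0,0]},{"gripper": -1,"translation": [0,0,0],"dr": [0,0,0]},{"gripper": -1,"translation": [0,0,0],"dr": [0,0,0]},{"gripper": -1,"translation": [0,0,0],"dr": [0,0,0]}])

```text
clock: 16.97
eef_pos: [559.6, 82.7, 140.6]
tcp_rot: [-2.724, -0.001, 1.352]
contact_force: [-0.6, -0.0, -0.1]
opening: 1.003
```

```bash
python3 tgt.py; python3 - <<'E'
from h import *
w=r.grab_frame("wrist");s=r.grab_frame("scene");cv2.imwrite("pics/s3raw.png",s)
o=np.zeros((600,800,3),np.uint8);o[:420,:560]=w;o[300:600,560:800]=cv2.resize(s[120:245,270:370],(240,300),interpolation=cv2.INTER_CUBIC)
cv2.imwrite("pics/c3.png",o)
E
```

```text
plate in deck now [149.43 -34.27   0.39] F deck [ 0.48  0.16 -0.28] F [-0.57 -0.03 -0.06] tq [-0.03 -0.2   0.04] op 1.003
axes [-0.8918  0.1981  0.4067] [-0.2169 -0.9762  0.    ] [ 0.3971 -0.0882  0.9135]
```

View pics/c3.png

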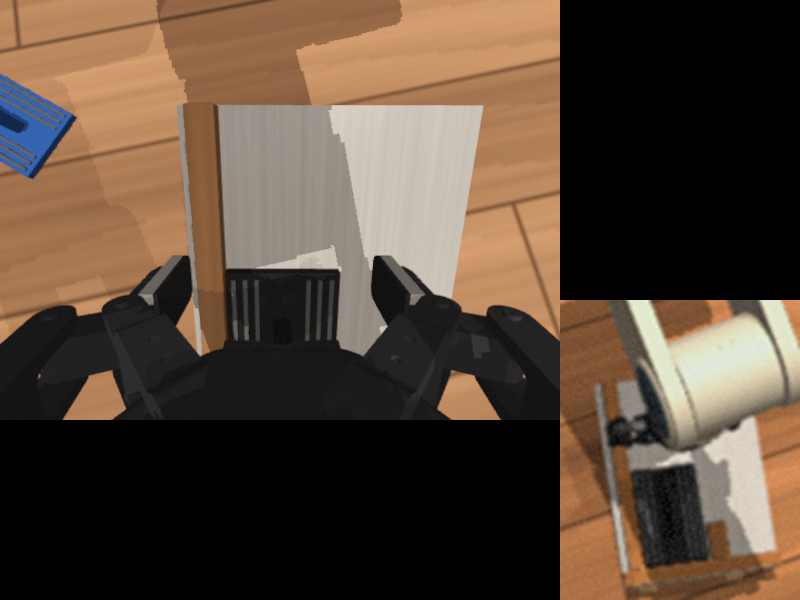

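The plate slid down along the fence and past the keeper. I retract along the deck normal, back out, and verify.

Emit:
jog_arm(deltas=[{"gripper": -1,"translation": [0.04,-0.009,0.091],"dr": [0,0,0]},{"gripper": -1,"translation": [0.08,-0.018,0.183],"dr": [0,0,0]},{"gripper": -1,"translation": [0.08,-0.018,0.183],"dr": [0,0,0]},{"gripper": -1,"translation": [0.04,-0.009,0.25],"dr": [0,0,0]},{"gripper": -1,"translation": [-0.1,0,0.25],"dr": [0,0,0]},{"gripper": -1,"translation": [-0.3,0,0.15],"dr": [0,0,0]},{"gripper": -1,"translation": [-0.35,0,0],"dr": [0,0,0]},{"gripper": -1,"translation": [-0.35,0,0],"dr": [0,0,0]},{"gripper": -1,"translation": [-0.3,0,0],"dr": [0,0,0]},{"gripper": -1,"translation": [-0.15,0,0],"dr": [0,0,0]},{"gripper": -1,"translation": [0,0,0],"dr": [0,0,0]},{"gripper": -1,"translation": [0,0,0],"dr": [0,0,0]}])

```text
clock: 18.07
eef_pos: [429.1, 77.3, 252.3]
tcp_rot: [-2.725, -0.001, 1.352]
contact_force: [0.2, 0.4, 0.4]
opening: 1.0
```

```bash
python3 - <<'E'
import tgt; from tgt import *
s2=r.grab_frame("scene");c=r.calibration("scene")
z=cv2.resize(s2[135:250,270:380],None,fx=5,fy=5,interpolation=cv2.INTER_CUBIC)
cv2.imwrite("pics/final.png",z)
for P in[(120,5,8),(120,-75,8),(0,-75,14),(0,5,14)]:
    q=proj(c,C+M@np.array(P,float))[0];print(P,((q-[270,135]+.5)*5-.5).round(0))
E
```

```text
plate in deck now [310.23  -0.67  51.04] F deck [ 0.06 -0.43  0.47] F [0.23 0.39 0.45] tq [-0.03 -0.19 -0.04] op 1.0
(120, 5, 8) [144. 282.]
(120, -75, 8) [279. 263.]
(0, -75, 14) [313. 467.]
(0, 5, 14) [177. 487.]
```

View pics/final.png

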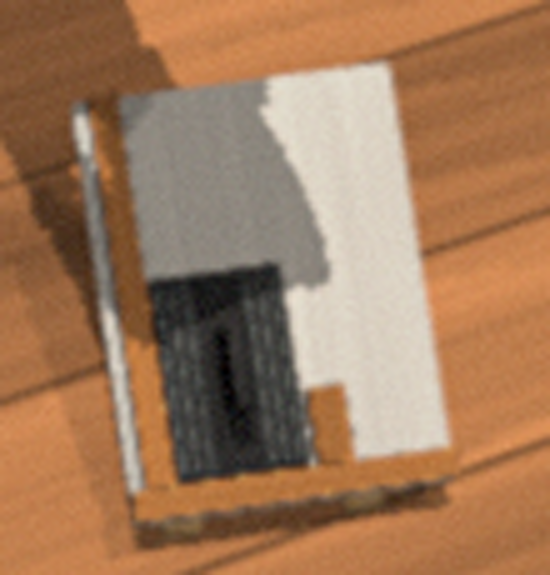

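The plate's upper edge is at (148,280)–(280,264), against a predicted seated position of (144,282)–(279,263). It is home against the stop and along the fence, inside the keeper.

```bash
python3 -c "
from rig import r
print(r.sign_off())"
```

```text
the job is handed in; nothing more can be done
None
```

The griddle plate is home in the bottom corner, against the stop, along the fence and inside the keeper. I handed the job in at about 18 s; the hand-in gives no verdict.

- **Set-down:** I gripped the black plate by its lug and laid it lengthwise on the upper deck, centred 150 mm uphill of the stop. Contact read about 7 N, rising to about 10 N early in the sideways slide. That is above the ample 2–6 N but well under 25 N. I eased it off after that.
- **Fence:** I slid it sideways in small steps until it touched, then held it there at about 3–5 N for roughly 1.3 s. The side fence came out about 5–6 mm towards positive y, by touch and by image.
- **Release:** I opened the gripper there, and the plate slid down by itself. The arm then backed off, reading no contact force.

**Last checks:** in the final picture the plate's upper edge is within about 1 mm of the predicted seated position. I never went near the grease tin, parts box or brush, though I took no final picture of them. No check failed or disagreed.

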